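Push the slide box home into the corner stop

ROBOT

A 7-joint arm with a two-finger parallel gripper is mounted at the origin on the work surface. World frame = base frame: x ahead of the robot, y to its left, z up, the work surface at z = 0. Lengths are in m, angles in rad, forces in N, time in s.
With the tool pointing down it reaches from about 0.35 to 0.9 m from the base axis. Payload 8.1 kg.
Tool frame: the origin (TCP) lies midway between the tips of the shut fingers; the grasp point (between the pads) lies 19 mm behind it; z points along the fingers, y is the line along which they close (so a half turn about z gives the same grasp; the last joint's range is limited). The gripper opens to 92 mm and grips with 3 to 60 N. Pads are 19 mm wide; open, the fingers measure 130 mm over their backs; the gripper's body (75 mm by 190 mm) begins 47 mm behind the grasp point.
Start: joints at [1.063, 0.434, 0.025, 1.573, -0.012, 1.134, -0.075], TCP at [0.246, -0.575, 0.205] pointing down, gripper open.
Joint ranges: [-2.62, 2.62], [-0.44, 2.09], [-1.27, 1.32], [0.08, 2.57], [-1.32, 4.46], [0.12, 2], [-2.74, 2.74]. Speed limits (rad/s): [2.22, 2.22, 3.01, 3.01, 3.14, 3.14, 3.14].

INTERFACE

Orientations are given as a rotation vector (axis times angle).
In Python, from cell import arm gives the robot as it stands.
- The arm moves only by the tool move_arm, never from a script. Its argument "motion" is a list of rows, each an object of numbers: "tx", "ty", "tz": the shift along the tool's x, y, z normalised to -1 to 1, where 1 is 1000 mm; "twist": the turn about the tool's z normalised to -1 to 1, where 1 is pi/2 rad. In form: [{"tx": .., "ty": .., "tz": .., "twist": ..}, ...]. A call has 1 to 12 rows; each row shifts and turns the commanded pose from where the row before left it, along the tool's axes as they then stand; what a row does not reach is not made up. A row lasts 1/10 s, in which the tool goes at most 50 mm and 8.59 degrees, less where a joint would pass 70% of its speed; a pose out of reach is approached as far as the arm can. A call with a number of a shift or a turn outside -1 to 1 is refused whole. A call with a gripper value outside its range is refused whole. "gripper" is the gripper's target within -1 to 1 (shut at 1, half-way at 0, fully open at -1), set as the call begins (left out, the last holds). The fingers move at their own pace and stop on an object; "squeeze" is the grip in N (left out, the last holds). Time passes only in rows, so rows that do not move let the fingers close. It gives the time, the measured TCP pose, the force, the opening and the grip force at its end, in the units of the state.
- arm.observe(): the state, without advancing time (a new reading comes with each control period).
- arm.get_image(name): name is "scene" or "top"; returns the picture (480x640x3 uint8, red, green, blue); there is no depth.
- arm.calibration(name): a dict with "K" (3x3 intrinsics, pixels), "k1" (the pictures are not rectified: a ray, as slopes to the right and down, at radius r is drawn at 1 + k1 r^2 times it, then the intrinsics apply), "T" (4x4, takes a point from camera to world coordinates). Camera axes: x right, y down, z forward; pixel columns grow to the right and rows downward; lengths in m; the calibration is good to about 2 mm. A picture is of the moment at which its call begins. calibration takes no time and is no camera call.
- arm.sign_off(): hands the job in; it is judged then, once.
Trained networks look in the newest picture that a camera, given by its name, has taken for a name from the list of things; names that differ only in an ending like _2 or _b are one class to them, and where a whole thing is asked for, a point or a joint stands for the part that bears it (a point fixed in the world has none). Each returns a list of dicts, best first, with "conf" (0 to 1); they miss things now and then, are a little off and sometimes report something else, mostly with a low value. They report only what shows in the picture. A call takes as long as a camera call. They do not tell look-alikes from the thing itself.
- arm.look_for(camera, query): "point" ([column, row] as shares, 0 to 1, of the picture: columns of its width, rows of its height, amid what is visible of it).
- arm.regions_of(camera, query): "region" (480x640 bool, what is visible of it) and "point" ([column, row] as shares, 0 to 1, of the picture: columns of its width, rows of its height, amid what is visible of it).
- arm.place_of(camera, query): "point" ([column, row] as shares, 0 to 1, of the picture: columns of its width, rows of its height: a listed point, or the origin of a listed thing).
The state is a dict: "clock": time; "joints": joint angles; "dq": joint speeds; "joint_efforts": joint torques, N m; "position": TCP position; "ee_rot": TCP orientation; "force": force on the tool from outside, world axes, zero at the start; "ft_torque": the same for the moment, N m; "width": opening from 0.0 (shut) to 1.0 (fully open); "gripper_force": force on a finger pad.
Only numpy, scipy, OpenCV 4.12 (cv2) and the standard library are available. Lean on these libraries where they do the work, as an engineer would, in place of code of your own. Each camera call takes 0.05 s, during which the arm holds its last target. There are 200 camera calls.

TASK

Push the white slide box along the bench, with the fingertips or the outside of the fingers, until it sits home in the corner of the metal stop: its long side flush against the long rail and its end against the short end stop. Only slide it, do not pick it up or tip it, and leave everything else on the bench where it stands.

Things in the scene. Friction and masses are not known exactly. Their poses are not given: they have to be found in the camera images.
- slide_box: white plastic slide box, lid shut, plain brown card label on top, loose, 0.25-0.5 kg; 95 mm along its x, 120 along its y, 34 tall, too wide to grasp; origin: centre of underside, z up. Starts on the robot's side of the long rail, right of the end stop, turned up to 23 degrees from the stop's axes. Home: axes parallel to the stop's, origin at x = -0.0475, y = -0.060 in the stop's frame
- corner_stop: L-shaped aluminium stop, fixed, 22 mm tall, walls 12 mm; origin: inside corner at bench level, z up. Long rail's inner face: plane x = 0, from the corner to y = -0.36 (rail and a 3 mm high flange lie beyond, to x = 0.034). End stop's inner face: plane y = 0, from the corner to x = -0.10 (stop lies at +y). Its x points away from the robot, up to 9 degrees askew
- vial_a: small glass vial with a black screw cap, 26 mm across, 52 mm tall, standing loose; origin at the centre of its underside; a bystander, behind the long rail
- vial_b: small glass vial with a black screw cap, 26 mm across, 52 mm tall, standing loose; origin at the centre of its underside; a bystander, behind the long rail
- vial_c: small glass vial with a black screw cap, 26 mm across, 52 mm tall, standing loose; origin at the centre of its underside; a bystander, to the left of the end stop
- vial_d: small glass vial with a black screw cap, 26 mm across, 52 mm tall, standing loose; origin at the centre of its underside; a bystander, to the right of the slide box
- cover_box: small flat white cover-glass box, 45 x 60 x 24 mm, loose; origin at the centre of its underside; a bystander on the right, to be left alone
- dropper: amber glass dropper bottle with a rubber bulb, 48 mm across, 106 mm tall, loose; origin at the centre of its underside; a bystander on the left
- dish: clear round culture dish, 94 mm across, 15 mm tall, loose; origin at the centre of its underside; a bystander on the right, which may have changed places with the cover-glass box
There are look-alikes about, which are no part of the job. What is shaped like the slide_box but green is not meant.

How it is judged:
At the end, for the whole second after the job is handed in: The slide box lies flat on the bench, at rest, within 4 mm of touching both the long rail and the end stop and within 0.05 rad (3 degrees) of parallel to the rail; every bystander is within 15 mm of where it stood (x of slide_box in the frame of corner_stop between -0.0515 and -0.0455 m and y of slide_box in the frame of corner_stop between -0.064 and -0.058 m and angle between the x axis of slide_box and the x axis of corner_stop, either way round below 0.05 rad and height (world z) of slide_box below 0.003 m and angle between slide_box's own z axis and vertical below 0.03 rad and linear speed of slide_box below 0.01 m/s and distance of each of vial_a, vial_b, vial_c, vial_d, cover_box, dropper, dish from where it was at the start of the episode below 0.015 m).
It fails at once if the slide box is lifted more than 8 mm or tipped more than 0.15 rad (height (world z) of slide_box above 0.008 m or angle between slide_box's own z axis and vertical above 0.15 rad).
It fails at once if a bystander is moved 15 mm or more, lifted or knocked over (distance of any of vial_a, vial_b, vial_c, vial_d, cover_box, dropper, dish from where it was at the start of the episode above 0.015 m or angle between any of vial_a, vial_b, vial_c, vial_d, cover_box, dropper, dish's own z axis and vertical above 0.3 rad).
It also fails if it takes over 45 s, if anything falls off the work surface, if the arm or the gripper's body presses on something with over 40 N, if the wrist force passes 120 N, or if a joint passes its speed limit or range.

## Working session

There is one attempt and no reset: what is moved stays moved. The work goes in short steps, Python scripts to look and compute and a tool call to move; the robot and the scene stay as the last step left them, time stands still between calls to the robot, and variables do not carry over. Pictures are saved under pics/ and viewed, at most 10 in all, crops included, and the job is handed in when it is done.

Besides the shell and the picture viewer there is one more tool, called after "Emit:" as name(argument=value, ...) on one line, values as JSON. move_arm: Moves the arm, as the interface text tells. Scaled input: -1 to 1 covers 1000 mm each way for a shift and pi/2 rad each way for a turn. Its arguments: {"type":"object","properties":{"motion":{"type":"array","items":{"type":"object","properties":{"tx":{"type":"number"},"ty":{"type":"number"},"tz":{"type":"number"},"twist":{"type":"number"}}}},"gripper":{"type":"number"},"squeeze":{"type":"number"}},"required":["motion"]}

```bash
mkdir -p pics
cat > h.py <<'E'
import numpy as np, cv2
from cell import arm
def cal(n):
    c=arm.calibration(n); return np.array(c["K"]),c["k1"],np.array(c["T"])
def p2w(n,uv,z):
    K,k1,T=cal(n); d=np.array([k1,0,0,0,0.])
    # drawn = r(1+k1 r^2): matches OpenCV radial model
    x,y=cv2.undistortPoints(np.array([[uv]],float),K,d)[0,0]
    r=T[:3,:3]@np.array([x,y,1]); o=T[:3,3]
    return o+r*(z-o[2])/r[2]
def w2p(n,P):
    K,k1,T=cal(n); Ti=np.linalg.inv(T)
    return cv2.projectPoints(np.atleast_2d(np.array(P,float)),cv2.Rodrigues(Ti[:3,:3])[0],Ti[:3,3],K,np.array([k1,0,0,0,0.]))[0][:,0]
E
python3 - <<'E'
from h import *
for n in("top","scene"):
    cv2.imwrite(f"pics/{n}0.png",arm.get_image(n)[:,:,::-1]); print(n,cal(n)[2][:3,3].round(3))
S=np.array([640,480])
for q,z in(("slide_box",.017),("corner_stop",0),("vial_a",.0),("cover_box",.0),("dropper",0),("dish",0)):
    for r in arm.place_of("top",q):
        uv=np.array(r["point"])*S; print(q,round(r["conf"],2),uv.round(),p2w("top",uv,z).round(3))
s=arm.observe(); print(s["clock"],s["position"],s["ee_rot"],s["force"])
E
```

```text
top [ 0.47  -0.051  0.972]
scene [1.321 0.496 0.611]
slide_box 0.71 [295. 252.] [ 0.562 -0.01   0.017]
slide_box 0.71 [228. 328.] [0.41  0.127 0.017]
slide_box 0.58 [383. 269.] [ 0.523 -0.19   0.017]
corner_stop 0.72 [222. 203.] [0.671 0.145 0.   ]
vial_a 0.79 [194. 259.] [0.552 0.201 0.   ]
vial_a 0.58 [243. 174.] [0.732 0.101 0.   ]
vial_a 0.57 [302. 162.] [ 0.757 -0.026  0.   ]
vial_a 0.57 [419. 203.] [ 0.663 -0.274  0.   ]
cover_box 0.65 [508. 284.] [ 0.485 -0.458  0.   ]
dropper 0.82 [135. 300.] [0.469 0.324 0.   ]
dish 0.64 [512. 214.] [ 0.636 -0.479 -0.   ]
0.4 [ 0.24609378 -0.57445191  0.20452557] [-3.07731647e+00 -6.31330025e-01  5.49911750e-05] [-0.27719359 -0.45182048  0.16030859]
```

View pics/top0.png

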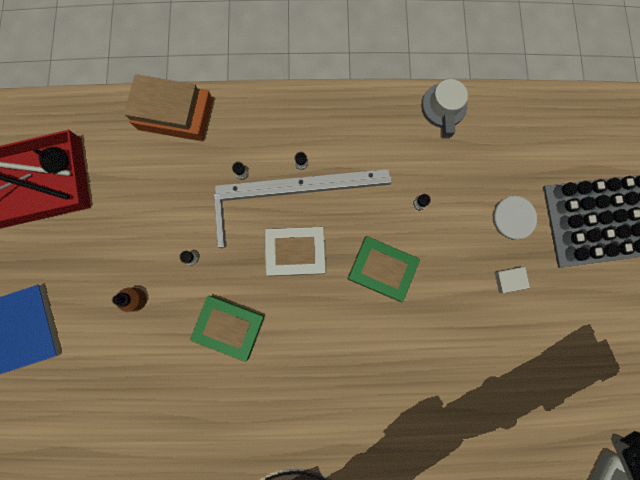

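View pics/scene0.png

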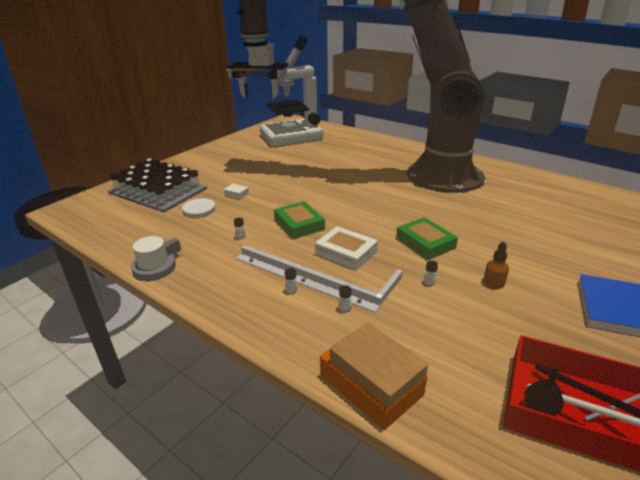

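The top view shows the white box at (295,252), with green look-alikes at (384,269) and (228,328). The stop's corner is near (221,196), its rail runs to (390,177), and its end stop reaches (221,246). Next I'll measure the poses of the box and the stop.

```bash
cat >> h.py <<'E'
def white_box(n="top",lo=(200,130),hi=(400,330)):
    im=arm.get_image(n); hsv=cv2.cvtColor(im,cv2.COLOR_RGB2HSV)
    best=None
    for r in arm.regions_of(n,"slide_box"):
        m=r["region"].astype(bool); rim=cv2.morphologyEx(m.astype(np.uint8),cv2.MORPH_GRADIENT,np.ones((7,7)))
        s=np.median(hsv[(rim>0)&m][:,1])
        if best is None or s<best[0]: best=(s,m,r["conf"])
    s,m,c=best
    cn=max(cv2.findContours(m.astype(np.uint8),cv2.RETR_EXTERNAL,cv2.CHAIN_APPROX_NONE)[0],key=cv2.contourArea)[:,0]
    W=np.array([p2w(n,p,.034)[:2] for p in cn],np.float32)
    return cv2.minAreaRect(W),s,c,im
E
python3 - <<'E'
from h import *
r,s,c,im=white_box(); print("box",r,s,c)
g=arm.regions_of("top","corner_stop")[0]; m=g["region"].astype(np.uint8); print(g["conf"],m.sum())
cn=max(cv2.findContours(m,cv2.RETR_EXTERNAL,cv2.CHAIN_APPROX_NONE)[0],key=cv2.contourArea)
ap=cv2.approxPolyDP(cn,3,True)[:,0]; print([(tuple(p),p2w("top",p,.022)[:2].round(4)) for p in ap])
crop=im[150:300,190:410]; crop=cv2.resize(crop,None,fx=3.6,fy=3.6,interpolation=cv2.INTER_CUBIC)
cv2.imwrite("pics/crop.png",crop[:,:,::-1])
E
```

```text
box ((0.5618963241577148, -0.00854533165693283), (0.12089768797159195, 0.0969744548201561), 89.79414367675781) 19.0 0.58
0.65 3209
[((np.int32(389), np.int32(171)), array([ 0.728 , -0.2096])), ((np.int32(385), np.int32(168)), array([ 0.7347, -0.2014])), ((np.int32(218), np.int32(185)), array([0.7038, 0.1488])), ((np.int32(214), np.int32(194)), array([0.6848, 0.1569])), ((np.int32(218), np.int32(247)), array([0.574 , 0.1472])), ((np.int32(225), np.int32(246)), array([0.5757, 0.1329])), ((np.int32(224), np.int32(200)), array([0.6716, 0.1359])), ((np.int32(390), np.int32(184)), array([ 0.6999, -0.2105]))]
```

View pics/crop.png

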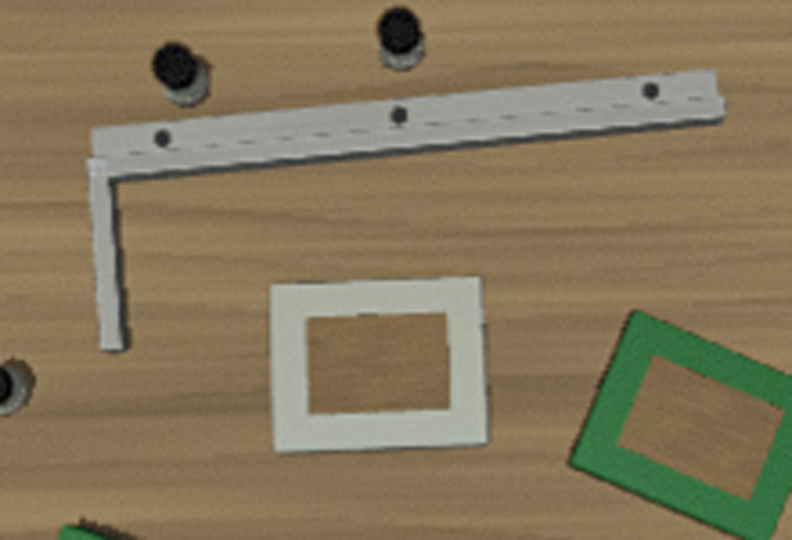

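Emit:
move_arm(motion=[{"twist": 0.0685}, {"twist": 0.0685}, {"twist": 0.0685}, {"tx": 0.021, "ty": -0.043}, {"tx": 0.021, "ty": -0.043}, {"tx": 0.021, "ty": -0.043}, {"tx": 0.021, "ty": -0.043}, {"tx": 0.021, "ty": -0.043}, {"tx": 0.021, "ty": -0.043}, {"tx": 0.021, "ty": -0.043}, {"tx": 0.021, "ty": -0.043}, {"tx": 0.021, "ty": -0.043}], gripper=0)

```text
invalid input
```

Emit:
move_arm(motion=[{"tx": 0, "ty": 0, "tz": 0, "twist": 0.0685}, {"tx": 0, "ty": 0, "tz": 0, "twist": 0.0685}, {"tx": 0, "ty": 0, "tz": 0, "twist": 0.0685}, {"tx": 0.021, "ty": -0.043, "tz": 0, "twist": 0}, {"tx": 0.021, "ty": -0.043, "tz": 0, "twist": 0}, {"tx": 0.021, "ty": -0.043, "tz": 0, "twist": 0}, {"tx": 0.021, "ty": -0.043, "tz": 0, "twist": 0}, {"tx": 0.021, "ty": -0.043, "tz": 0, "twist": 0}, {"tx": 0.021, "ty": -0.043, "tz": 0, "twist": 0}, {"tx": 0.021, "ty": -0.043, "tz": 0, "twist": 0}, {"tx": 0.021, "ty": -0.043, "tz": 0, "twist": 0}, {"tx": 0.021, "ty": -0.043, "tz": 0, "twist": 0}], gripper=0.0)

```text
clock: 1.75
position: [0.4033, -0.1716, 0.205]
ee_rot: [3.138, 0.128, 0.002]
force: [1.9, -0.2, -0.0]
width: 0.501
gripper_force: 0.0
```

Emit:
move_arm(motion=[{"tx": 0.0188, "ty": -0.0375, "tz": 0, "twist": 0}, {"tx": 0.0188, "ty": -0.0375, "tz": 0, "twist": 0}, {"tx": 0.0188, "ty": -0.0375, "tz": 0, "twist": 0}, {"tx": 0.0188, "ty": -0.0375, "tz": 0, "twist": 0}, {"tx": 0, "ty": 0, "tz": 0.045, "twist": 0}, {"tx": 0, "ty": 0, "tz": 0.045, "twist": 0}, {"tx": 0, "ty": 0, "tz": 0.04, "twist": 0}, {"tx": 0, "ty": 0, "tz": 0.03, "twist": 0}, {"tx": 0, "ty": 0, "tz": 0.02, "twist": 0}, {"tx": 0, "ty": 0, "tz": 0.01, "twist": 0}, {"tx": 0, "ty": 0, "tz": 0, "twist": 0}])

```text
clock: 2.85
position: [0.4649, -0.0177, 0.0139]
ee_rot: [-3.139, -0.129, 0.003]
force: [-0.1, -0.2, 0.9]
width: 0.499
gripper_force: 0.0
```

Run:
```python
from h import *
cv2.imwrite("pics/t1.png",cv2.resize(arm.get_image("top")[130:350,170:430],None,fx=3,fy=3)[:,:,::-1])
```

```text
(no output)
```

View pics/t1.png

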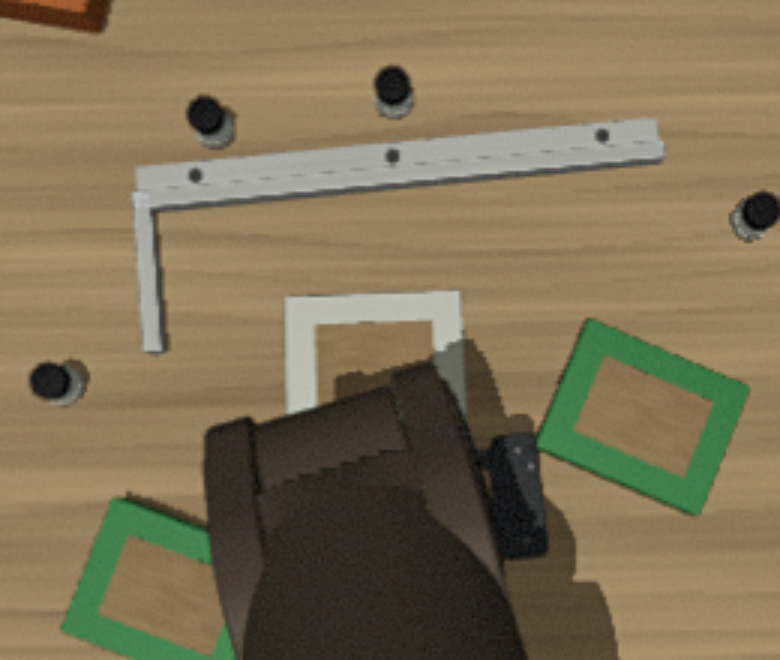

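The fingers are behind the box and nothing touches. I'll push it towards the rail.

Emit:
move_arm(motion=[{"tx": 0.015, "ty": 0, "tz": 0, "twist": 0}, {"tx": 0.01, "ty": 0, "tz": 0, "twist": 0}, {"tx": 0.008, "ty": 0, "tz": 0, "twist": 0}, {"tx": 0.008, "ty": 0, "tz": 0, "twist": 0}, {"tx": 0.008, "ty": 0, "tz": 0, "twist": 0}, {"tx": 0.008, "ty": 0, "tz": 0, "twist": 0}, {"tx": 0.008, "ty": 0, "tz": 0, "twist": 0}, {"tx": 0.008, "ty": 0, "tz": 0, "twist": 0}, {"tx": 0.008, "ty": 0, "tz": 0, "twist": 0}, {"tx": 0.008, "ty": 0, "tz": 0, "twist": 0}, {"tx": 0.005, "ty": 0, "tz": 0, "twist": 0}])

```text
clock: 4.0
position: [0.56, -0.0099, 0.0146]
ee_rot: [-3.139, -0.129, -0.0]
force: [0.4, 0.3, -0.4]
width: 0.502
gripper_force: 0.0
```

Emit:
move_arm(motion=[{"tx": 0.005, "ty": 0, "tz": 0, "twist": 0}, {"tx": 0.005, "ty": 0, "tz": 0, "twist": 0}])

```text
clock: 4.2
position: [0.5693, -0.0092, 0.0145]
ee_rot: [3.139, 0.129, -0.0]
force: [-0.6, -0.4, 0.1]
width: 0.498
gripper_force: 0.0
```

Emit:
move_arm(motion=[{"tx": 0.003, "ty": 0, "tz": 0, "twist": 0}, {"tx": 0.003, "ty": 0, "tz": 0, "twist": 0}])

```text
clock: 4.4
position: [0.5753, -0.0087, 0.0146]
ee_rot: [3.139, 0.129, -0.0]
force: [1.2, 0.3, -1.1]
width: 0.499
gripper_force: 0.0
```

Emit:
move_arm(motion=[{"tx": 0.002, "ty": 0, "tz": 0, "twist": 0}, {"tx": 0, "ty": 0, "tz": 0, "twist": 0}])

```text
clock: 4.6
position: [0.5773, -0.0085, 0.0146]
ee_rot: [3.139, 0.129, 0.0]
force: [0.6, 0.5, 0.1]
width: 0.502
gripper_force: 0.0
```

Run:
```python
from h import *
cv2.imwrite("pics/t2.png",cv2.resize(arm.get_image("top")[150:290,190:410],None,fx=3.6,fy=3.6)[:,:,::-1])
```

```text
(no output)
```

View pics/t2.png

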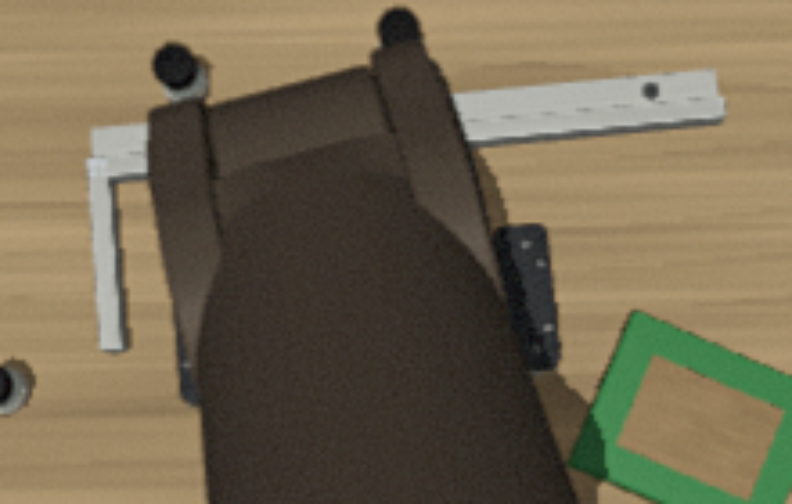

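The arm hides the box in this view, so I'll continue on the force readings.

Emit:
move_arm(motion=[{"tx": 0.002, "ty": 0, "tz": 0, "twist": 0}, {"tx": 0.002, "ty": 0, "tz": 0, "twist": 0}])

```text
clock: 4.85
position: [0.5811, -0.0082, 0.0147]
ee_rot: [3.139, 0.129, -0.0]
force: [0.5, -0.2, 0.8]
width: 0.502
gripper_force: 0.0
```

Run:
```python
from h import *
cv2.imwrite("pics/s2.png",cv2.resize(arm.get_image("scene")[180:330,210:430],None,fx=3.6,fy=3.6)[:,:,::-1])
```

```text
(no output)
```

View pics/s2.png

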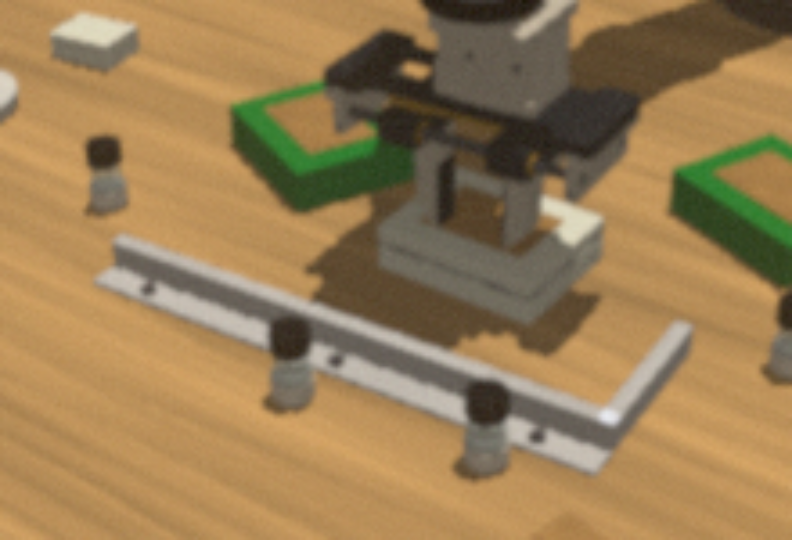

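The scene view shows the box unmoved, at about (346,247) in the full image, with the fingertips hovering over its label. The tips are therefore higher than the reported TCP. I'll check the geometry.

Run:
```python
from h import *
s=arm.observe(); p=np.array(s["position"])
for dz in(-.014,0,.02,.035): print(dz,w2p("scene",p+[0,0,dz]).round(1))
for z in (.015,.035,.05): print(z,[p2w("scene",q,z).round(3) for q in((355,247.5),(332,241.7))])
print("boxtop",w2p("scene",[.562,-.0085,.034]))
print("corner",w2p("scene",[.674,.138,.022]),"seen",(608/3.6+210,415/3.6+180))
```

```text
-0.014 [[342.4 255.7]]
0 [[342.5 250.9]]
0.02 [[342.6 243.8]]
0.035 [[342.6 238.4]]
0.015 [array([0.552, 0.008, 0.015]), array([ 0.563, -0.052,  0.015])]
0.035 [array([0.578, 0.025, 0.035]), array([ 0.589, -0.034,  0.035])]
0.05 [array([0.597, 0.037, 0.05 ]), array([ 0.608, -0.02 ,  0.05 ])]
boxtop [[347.10056764 240.42492756]]
corner [[375.18665114 290.84513581]] seen (378.8888888888889, 295.27777777777777)
```

Emit:
move_arm(motion=[{"tx": 0, "ty": 0, "tz": -0.015, "twist": 0}, {"tx": -0.03, "ty": 0, "tz": 0, "twist": 0}, {"tx": -0.04, "ty": 0, "tz": 0, "twist": 0}, {"tx": -0.035, "ty": 0, "tz": 0, "twist": 0}, {"tx": -0.005, "ty": 0, "tz": 0.015, "twist": 0}, {"tx": 0, "ty": 0, "tz": 0.005, "twist": 0}, {"tx": 0, "ty": 0, "tz": 0.005, "twist": 0}, {"tx": 0, "ty": 0, "tz": 0.003, "twist": 0}, {"tx": 0, "ty": 0, "tz": 0, "twist": 0}])

```text
clock: 5.8
position: [0.4722, -0.017, 0.0013]
ee_rot: [-3.139, -0.129, -0.0]
force: [0.9, -0.1, 0.0]
width: 0.5
gripper_force: 0.0
```

Run:
```python
from h import *
cv2.imwrite("pics/s3.png",cv2.resize(arm.get_image("scene")[180:330,210:430],None,fx=3.6,fy=3.6)[:,:,::-1])
```

```text
(no output)
```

View pics/s3.png

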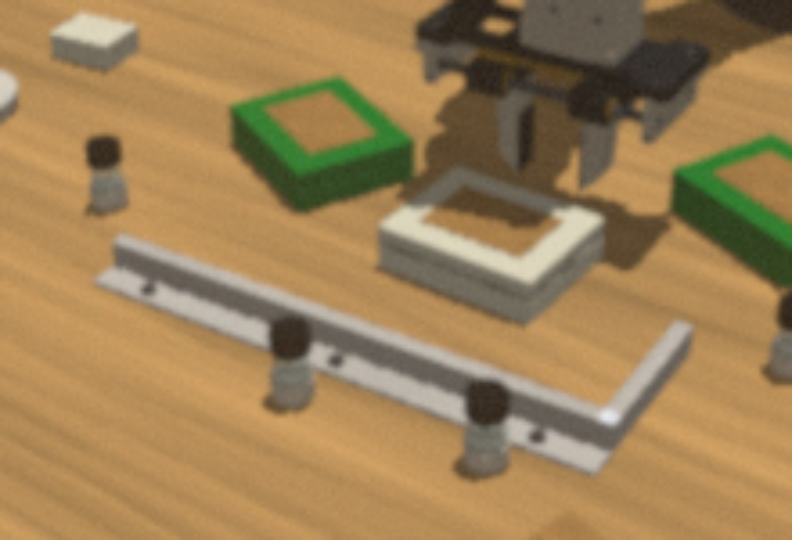

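Emit:
move_arm(motion=[{"tx": 0, "ty": 0, "tz": 0.004, "twist": 0}, {"tx": 0, "ty": 0, "tz": 0.004, "twist": 0}, {"tx": 0, "ty": 0, "tz": 0.002, "twist": 0}, {"tx": 0, "ty": 0, "tz": 0, "twist": 0}])

```text
clock: 6.25
position: [0.4712, -0.0172, -0.0087]
ee_rot: [3.139, 0.129, -0.001]
force: [0.4, 0.6, -1.0]
width: 0.495
gripper_force: 0.0
```

Emit:
move_arm(motion=[{"tx": 0, "ty": 0, "tz": 0, "twist": 0}, {"tx": 0, "ty": 0, "tz": 0, "twist": 0}], gripper=0.3)

```text
clock: 6.45
position: [0.4716, -0.0172, -0.0083]
ee_rot: [3.139, 0.129, 0.0]
force: [0.4, -0.3, 0.3]
width: 0.381
gripper_force: 0.0
```

I'll probe for the bench by feel, in 2–3 mm steps.

Emit:
move_arm(motion=[{"tx": 0, "ty": 0, "tz": 0.002, "twist": 0}, {"tx": 0, "ty": 0, "tz": 0.002, "twist": 0}, {"tx": 0, "ty": 0, "tz": 0, "twist": 0}])

```text
clock: 6.75
position: [0.4713, -0.0172, -0.0126]
ee_rot: [3.139, 0.129, -0.001]
force: [0.6, -0.2, 0.1]
width: 0.35
gripper_force: 0.0
```

Emit:
move_arm(motion=[{"tx": 0, "ty": 0, "tz": 0.002, "twist": 0}, {"tx": 0, "ty": 0, "tz": 0, "twist": 0}])

```text
clock: 6.95
position: [0.4713, -0.0172, -0.0146]
ee_rot: [3.139, 0.129, -0.001]
force: [-0.2, 0.7, -0.5]
width: 0.352
gripper_force: 0.0
```

Emit:
move_arm(motion=[{"tx": 0, "ty": 0, "tz": 0.002, "twist": 0}, {"tx": 0, "ty": 0, "tz": 0, "twist": 0}])

```text
clock: 7.15
position: [0.4713, -0.0172, -0.0166]
ee_rot: [3.139, 0.129, -0.0]
force: [-0.7, -0.6, 0.4]
width: 0.348
gripper_force: 0.0
```

Emit:
move_arm(motion=[{"tx": 0, "ty": 0, "tz": 0.002, "twist": 0}, {"tx": 0, "ty": 0, "tz": 0, "twist": 0}])

```text
clock: 7.35
position: [0.4714, -0.0172, -0.0186]
ee_rot: [3.139, 0.129, -0.0]
force: [0.0, 0.0, -0.0]
width: 0.348
gripper_force: 0.0
```

Run:
```python
from h import *
cv2.imwrite("pics/s4.png",cv2.resize(arm.get_image("scene")[160:310,240:460],None,fx=3.6,fy=3.6)[:,:,::-1])
```

```text
(no output)
```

View pics/s4.png

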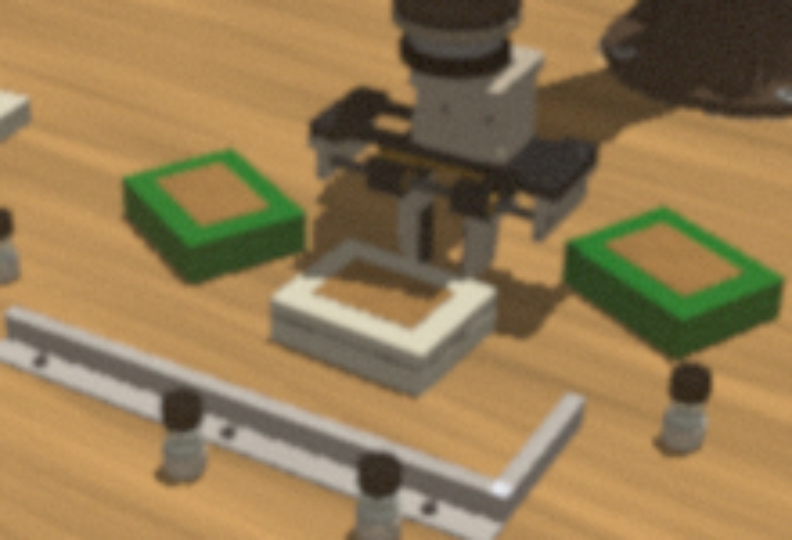

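Run:
```python
from h import *
q=(480/3.6+240,272/3.6+160); print(q)
for z in (0,.01,.02): print(z,p2w("scene",q,z).round(3))
# bias check: seen box bottom/top corners
for nm,P in(("front-left-top corner of box",[.562+.0475,-.0085+.06,.034]),("same bottom",[.6095,.0515,0])): print(nm,w2p("scene",P).round(1))
print("seen top",(415/3.6+240,360/3.6+160),"bottom",(415/3.6+240,395/3.6+160))
```

```text
(373.33333333333337, 235.55555555555554)
0 [0.459 0.004 0.   ]
0.01 [0.473 0.012 0.01 ]
0.02 [0.487 0.02  0.02 ]
front-left-top corner of box [[357.3 257.9]]
same bottom [[356.9 270.1]]
seen top (355.27777777777777, 260.0) bottom (355.27777777777777, 269.72222222222223)
```

The fingertips are now behind the box and about 10 mm above the bench. I'll push in +x.

Emit:
move_arm(motion=[{"tx": 0.01, "ty": 0, "tz": 0, "twist": 0}, {"tx": 0.01, "ty": 0, "tz": 0, "twist": 0}, {"tx": 0.006, "ty": 0, "tz": 0, "twist": 0}, {"tx": 0.006, "ty": 0, "tz": 0, "twist": 0}, {"tx": 0.006, "ty": 0, "tz": 0, "twist": 0}, {"tx": 0.006, "ty": 0, "tz": 0, "twist": 0}, {"tx": 0.006, "ty": 0, "tz": 0, "twist": 0}])

```text
clock: 8.1
position: [0.5216, -0.0131, -0.0185]
ee_rot: [-3.139, -0.129, 0.001]
force: [-1.7, -0.0, -0.8]
width: 0.346
gripper_force: 0.7
```

Emit:
move_arm(motion=[{"tx": 0.006, "ty": 0, "tz": 0, "twist": 0}, {"tx": 0.006, "ty": 0, "tz": 0, "twist": 0}, {"tx": 0.006, "ty": 0, "tz": 0, "twist": 0}, {"tx": 0.006, "ty": 0, "tz": 0, "twist": 0}, {"tx": 0.006, "ty": 0, "tz": 0, "twist": 0}])

```text
clock: 8.6
position: [0.5517, -0.0106, -0.0184]
ee_rot: [-3.139, -0.129, 0.0]
force: [-1.5, -0.0, -0.7]
width: 0.347
gripper_force: 0.7
```

```bash
cat > w.py <<'E'
from h import *
S=np.array([640,480])
for cam in("top","scene"):
    arm.get_image(cam)
    for r in arm.place_of(cam,"slide_box"):
        uv=np.array(r["point"])*S; print(cam,round(r["conf"],2),p2w(cam,uv,0).round(3))
E
python3 w.py
```

```text
top 0.78 [ 0.521 -0.187  0.   ]
top 0.74 [0.404 0.124 0.   ]
scene 0.94 [0.626 0.015 0.   ]
scene 0.77 [0.41  0.117 0.   ]
scene 0.6 [ 0.517 -0.191  0.   ]
```

Pushing force is about 1.5 N. I'll keep going.

Emit:
move_arm(motion=[{"tx": 0.006, "ty": 0, "tz": 0, "twist": 0}, {"tx": 0.006, "ty": 0, "tz": 0, "twist": 0}, {"tx": 0.006, "ty": 0, "tz": 0, "twist": 0}, {"tx": 0.003, "ty": 0, "tz": 0, "twist": 0}])

```text
clock: 9.2
position: [0.5729, -0.0088, -0.0184]
ee_rot: [-3.139, -0.129, -0.001]
force: [-4.4, -0.5, 2.6]
width: 0.347
gripper_force: 1.9
```

Emit:
move_arm(motion=[{"tx": 0.002, "ty": 0, "tz": 0, "twist": 0}, {"tx": 0.002, "ty": 0, "tz": 0, "twist": 0}])

```text
clock: 9.4
position: [0.5758, -0.0086, -0.0184]
ee_rot: [3.139, 0.129, -0.001]
force: [-3.3, -0.2, 2.0]
width: 0.349
gripper_force: 1.6
```

Emit:
move_arm(motion=[{"tx": 0.002, "ty": 0, "tz": 0, "twist": 0}])

```text
clock: 9.5
position: [0.5781, -0.0084, -0.0185]
ee_rot: [-3.139, -0.129, 0.0]
force: [-2.0, 1.2, -0.3]
width: 0.351
gripper_force: 0.9
```

Emit:
move_arm(motion=[{"tx": 0.002, "ty": 0, "tz": 0, "twist": 0}])

```text
clock: 9.6
position: [0.5804, -0.0083, -0.0184]
ee_rot: [-3.139, -0.129, -0.0]
force: [-1.8, -0.1, -1.3]
width: 0.348
gripper_force: 0.8
```

Emit:
move_arm(motion=[{"tx": 0.002, "ty": 0, "tz": 0, "twist": 0}])

```text
clock: 9.7
position: [0.5812, -0.0083, -0.0186]
ee_rot: [3.139, 0.129, -0.003]
force: [-11.3, -1.5, 8.1]
width: 0.352
gripper_force: 5.3
```

Run:
```python
from h import *
cv2.imwrite("pics/s5.png",cv2.resize(arm.get_image("scene")[180:330,240:460],None,fx=3.6,fy=3.6)[:,:,::-1])
```

```text
(no output)
```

View pics/s5.png

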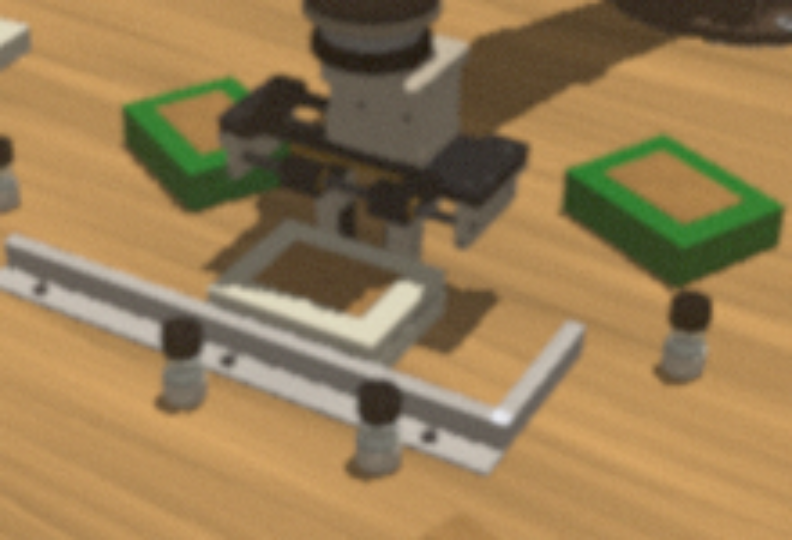

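The box's long side is against the rail: the arm stalled with an 11 N reaction. I'll back off, lift, shut the fingers and go round to the box's right end.

Emit:
move_arm(motion=[{"tx": -0.01, "ty": 0, "tz": 0, "twist": 0}, {"tx": -0.01, "ty": 0, "tz": 0, "twist": 0}, {"tx": 0, "ty": 0, "tz": -0.04, "twist": 0}, {"tx": 0, "ty": 0, "tz": -0.04, "twist": 0}, {"tx": 0, "ty": 0.04, "tz": 0, "twist": 0}, {"tx": 0, "ty": 0.04, "tz": 0, "twist": 0}, {"tx": 0.02, "ty": 0.03, "tz": 0, "twist": 0}, {"tx": 0.03, "ty": 0, "tz": 0, "twist": 0}, {"tx": 0.025, "ty": 0, "tz": 0, "twist": 0}, {"tx": 0, "ty": 0, "tz": 0.03, "twist": 0}, {"tx": 0, "ty": 0, "tz": 0.02, "twist": 0}, {"tx": 0, "ty": 0, "tz": 0, "twist": 0}], gripper=1.0)

```text
clock: 10.95
position: [0.6433, -0.1131, 0.0088]
ee_rot: [-3.138, -0.129, 0.008]
force: [-0.8, 0.5, 0.2]
width: 0.005
gripper_force: 0.0
```

```bash
python3 w.py
```

```text
top 0.62 [0.64  0.005 0.   ]
top 0.58 [0.406 0.125 0.   ]
scene 0.7 [0.648 0.014 0.   ]
scene 0.6 [ 0.517 -0.178  0.   ]
```

Emit:
move_arm(motion=[{"tx": 0, "ty": 0, "tz": 0.004, "twist": 0}, {"tx": 0, "ty": 0, "tz": 0, "twist": 0}])

```text
clock: 11.35
position: [0.6461, -0.1134, 0.0081]
ee_rot: [3.139, 0.128, 0.001]
force: [0.1, 0.6, -0.3]
width: 0.004
gripper_force: 0.0
```

Emit:
move_arm(motion=[{"tx": 0, "ty": 0, "tz": 0.003, "twist": 0}, {"tx": 0, "ty": 0, "tz": 0, "twist": 0}])

```text
clock: 11.55
position: [0.6457, -0.1133, 0.0044]
ee_rot: [3.139, 0.129, -0.0]
force: [-0.9, -0.5, -0.3]
width: 0.001
gripper_force: 0.0
```

Emit:
move_arm(motion=[{"tx": 0, "ty": 0, "tz": 0.003, "twist": 0}, {"tx": 0, "ty": 0, "tz": 0, "twist": 0}])

```text
clock: 11.75
position: [0.6456, -0.1132, 0.0012]
ee_rot: [-3.139, -0.129, 0.001]
force: [0.3, 0.2, -0.4]
width: 0.005
gripper_force: 0.0
```

Emit:
move_arm(motion=[{"tx": 0, "ty": 0, "tz": 0.003, "twist": 0}, {"tx": 0, "ty": 0, "tz": 0, "twist": 0}])

```text
clock: 11.95
position: [0.6457, -0.1132, -0.0018]
ee_rot: [-3.139, -0.129, 0.001]
force: [-0.7, 0.8, -0.5]
width: 0.002
gripper_force: 0.0
```

Emit:
move_arm(motion=[{"tx": 0, "ty": 0, "tz": 0.003, "twist": 0}, {"tx": 0, "ty": 0, "tz": 0, "twist": 0}])

```text
clock: 12.15
position: [0.6457, -0.1132, -0.0048]
ee_rot: [-3.139, -0.129, 0.001]
force: [-0.3, -0.4, -0.1]
width: 0.0
gripper_force: 0.0
```

Emit:
move_arm(motion=[{"tx": 0, "ty": 0, "tz": 0.003, "twist": 0}, {"tx": 0, "ty": 0, "tz": 0, "twist": 0}])

```text
clock: 12.35
position: [0.6457, -0.1133, -0.0078]
ee_rot: [-3.139, -0.129, 0.001]
force: [0.5, 0.4, -0.3]
width: 0.006
gripper_force: 0.0
```

Emit:
move_arm(motion=[{"tx": 0, "ty": 0, "tz": 0.003, "twist": 0}, {"tx": 0, "ty": 0, "tz": 0, "twist": 0}])

```text
clock: 12.55
position: [0.6456, -0.1133, -0.0108]
ee_rot: [-3.139, -0.129, 0.001]
force: [-0.2, 0.1, -0.4]
width: 0.003
gripper_force: 0.0
```

Emit:
move_arm(motion=[{"tx": 0, "ty": 0, "tz": 0.003, "twist": 0}, {"tx": 0, "ty": 0, "tz": 0.003, "twist": 0}, {"tx": 0, "ty": -0.01, "tz": 0, "twist": 0}, {"tx": 0, "ty": -0.01, "tz": 0, "twist": 0}, {"tx": 0, "ty": -0.006, "tz": 0, "twist": 0}, {"tx": 0, "ty": -0.006, "tz": 0, "twist": 0}, {"tx": 0, "ty": -0.006, "tz": 0, "twist": 0}, {"tx": 0, "ty": -0.006, "tz": 0, "twist": 0}])

```text
clock: 13.35
position: [0.6424, -0.0698, -0.0162]
ee_rot: [3.138, 0.128, 0.0]
force: [0.2, -2.6, 0.3]
width: -0.001
gripper_force: 1.3
```

Emit:
move_arm(motion=[{"tx": 0, "ty": -0.006, "tz": 0, "twist": 0}, {"tx": 0, "ty": -0.006, "tz": 0, "twist": 0}, {"tx": 0, "ty": -0.006, "tz": 0, "twist": 0}, {"tx": 0, "ty": -0.006, "tz": 0, "twist": 0}])

```text
clock: 13.75
position: [0.6404, -0.0453, -0.0163]
ee_rot: [3.139, 0.128, 0.0]
force: [0.5, -3.2, 2.2]
width: 0.002
gripper_force: 1.7
```

```bash
python3 w.py
```

```text
top 0.74 [0.636 0.038 0.   ]
scene 0.81 [0.417 0.12  0.   ]
scene 0.75 [ 0.527 -0.181  0.   ]
scene 0.56 [0.648 0.038 0.   ]
```

Emit:
move_arm(motion=[{"tx": 0, "ty": -0.006, "tz": 0, "twist": 0}, {"tx": 0, "ty": -0.006, "tz": 0, "twist": 0}, {"tx": 0, "ty": -0.006, "tz": 0, "twist": 0}, {"tx": 0, "ty": -0.006, "tz": 0, "twist": 0}, {"tx": 0, "ty": -0.004, "tz": 0, "twist": 0}])

```text
clock: 14.45
position: [0.6378, -0.0165, -0.0165]
ee_rot: [-3.139, -0.13, 0.001]
force: [0.5, -1.3, -0.5]
width: 0.005
gripper_force: 0.7
```

Emit:
move_arm(motion=[{"tx": 0, "ty": -0.003, "tz": 0, "twist": 0}, {"tx": 0, "ty": -0.002, "tz": 0, "twist": 0}])

```text
clock: 14.65
position: [0.6375, -0.0123, -0.0165]
ee_rot: [3.139, 0.129, -0.0]
force: [-0.6, -1.1, -0.8]
width: 0.003
gripper_force: 0.8
```

Emit:
move_arm(motion=[{"tx": 0, "ty": -0.002, "tz": 0, "twist": 0}])

```text
clock: 14.75
position: [0.6373, -0.0107, -0.0165]
ee_rot: [3.139, 0.128, -0.0]
force: [-0.7, -1.9, -0.7]
width: 0.004
gripper_force: 0.8
```

Emit:
move_arm(motion=[{"tx": 0, "ty": -0.002, "tz": 0, "twist": 0}])

```text
clock: 14.85
position: [0.6372, -0.0089, -0.0165]
ee_rot: [3.139, 0.128, -0.001]
force: [-1.1, -1.5, -1.2]
width: 0.007
gripper_force: 0.9
```

Emit:
move_arm(motion=[{"tx": 0, "ty": -0.002, "tz": 0, "twist": 0}])

```text
clock: 14.95
position: [0.637, -0.0067, -0.0164]
ee_rot: [3.139, 0.128, -0.0]
force: [-0.6, -1.2, -1.0]
width: 0.003
gripper_force: 0.9
```

Emit:
move_arm(motion=[{"tx": 0, "ty": -0.002, "tz": 0, "twist": 0}])

```text
clock: 15.05
position: [0.6369, -0.0047, -0.0164]
ee_rot: [3.139, 0.128, -0.0]
force: [-0.9, -0.8, -1.7]
width: 0.005
gripper_force: 0.9
```

Emit:
move_arm(motion=[{"tx": 0, "ty": -0.002, "tz": 0, "twist": 0}])

```text
clock: 15.15
position: [0.6367, -0.0026, -0.0164]
ee_rot: [3.139, 0.128, -0.0]
force: [-1.2, -1.6, -1.2]
width: 0.005
gripper_force: 0.9
```

```bash
python3 w.py
```

```text
top 0.81 [ 0.524 -0.184  0.   ]
top 0.6 [0.402 0.121 0.   ]
top 0.2 [0.668 0.144 0.   ]
scene 0.94 [ 0.516 -0.187  0.   ]
scene 0.85 [0.647 0.079 0.   ]
scene 0.62 [0.414 0.123 0.   ]
scene 0.6 [0.559 0.201 0.   ]
```

Emit:
move_arm(motion=[{"tx": 0, "ty": -0.002, "tz": 0, "twist": 0}])

```text
clock: 15.45
position: [0.6371, -0.001, -0.0162]
ee_rot: [3.139, 0.128, 0.001]
force: [-0.0, -2.5, 0.2]
width: 0.006
gripper_force: 1.2
```

Emit:
move_arm(motion=[{"tx": 0, "ty": -0.002, "tz": 0, "twist": 0}])

```text
clock: 15.55
position: [0.6368, 0.0011, -0.0162]
ee_rot: [3.139, 0.128, 0.001]
force: [0.3, -2.1, 1.0]
width: 0.005
gripper_force: 1.3
```

Emit:
move_arm(motion=[{"tx": 0, "ty": -0.002, "tz": 0, "twist": 0}])

```text
clock: 15.65
position: [0.6366, 0.0031, -0.0162]
ee_rot: [3.139, 0.128, 0.001]
force: [0.3, -3.8, 1.7]
width: 0.001
gripper_force: 1.6
```

Emit:
move_arm(motion=[{"tx": 0, "ty": -0.002, "tz": 0, "twist": 0}])

```text
clock: 15.75
position: [0.6367, 0.0033, -0.0162]
ee_rot: [3.137, 0.127, 0.001]
force: [1.6, -11.4, 1.7]
width: 0.002
gripper_force: 5.7
```

Emit:
move_arm(motion=[{"tx": 0, "ty": -0.001, "tz": 0, "twist": 0}])

```text
clock: 15.85
position: [0.6367, 0.0032, -0.0161]
ee_rot: [3.136, 0.125, 0.001]
force: [1.8, -11.4, 1.3]
width: 0.006
gripper_force: 5.8
```

Emit:
move_arm(motion=[{"tx": 0, "ty": -0.001, "tz": 0, "twist": 0}, {"tx": 0, "ty": 0, "tz": 0, "twist": 0}])

```text
clock: 16.05
position: [0.6367, 0.0032, -0.0161]
ee_rot: [3.135, 0.124, 0.001]
force: [0.9, -11.9, 1.6]
width: 0.007
gripper_force: 5.9
```

The end is against the stop, with an 11 N stall. I'll back away and check.

Emit:
move_arm(motion=[{"tx": 0, "ty": 0.012, "tz": 0, "twist": 0}, {"tx": 0, "ty": 0.015, "tz": 0, "twist": 0}, {"tx": 0, "ty": 0, "tz": -0.045, "twist": 0}, {"tx": 0, "ty": 0, "tz": -0.045, "twist": 0}, {"tx": -0.045, "ty": 0, "tz": 0, "twist": 0}, {"tx": -0.045, "ty": 0, "tz": 0, "twist": 0}, {"tx": -0.045, "ty": 0, "tz": 0, "twist": 0}, {"tx": -0.045, "ty": 0, "tz": 0, "twist": 0}])

```text
clock: 16.85
position: [0.4571, -0.0347, 0.0737]
ee_rot: [-3.139, -0.129, -0.001]
force: [-0.4, -0.8, 0.6]
width: 0.002
gripper_force: 0.0
```

Run:
```python
from h import *
r,s,c,im=white_box(); print(r,s,c)
a=im[160:260,190:340]; b=arm.get_image("scene")[225:325,280:430]
o=np.vstack([cv2.resize(x,(450,300),interpolation=cv2.INTER_CUBIC) for x in(a,b)])
cv2.imwrite("pics/end.png",o[:,:,::-1])
```

```text
((0.630132794380188, 0.08004169911146164), (0.09910749644041061, 0.12017058581113815), 4.717836380004883) 19.0 0.7
```

View pics/end.png

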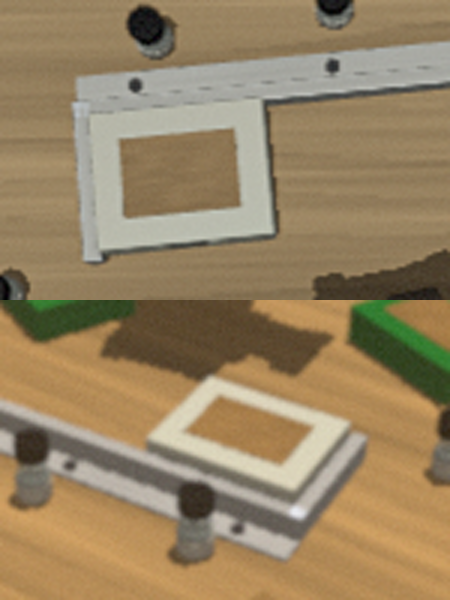

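The top view shows the box tucked into the corner against both walls, at 4.72° against the rail's 4.67°. I can see no gap in either view, and the vials in view still stand.

```bash
python3 -c "
from cell import arm
print(arm.sign_off())"
```

```text
the job is handed in; nothing more can be done
None
```

I handed the job in with the white slide box pushed home in the corner: it stalled at about 11 N against both the rail and the end stop, sits parallel to the rail within about 0.1° by camera, and shows no visible gap; I did not measure the other objects again, but none was seen to move.

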